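# Stand the sample jars in their drip trays, largest first

### The job

Stand each of the four straight-sided amber sample jars in the steel drip tray of its own size (the largest jar in the largest tray, and so on down to the smallest in the smallest), flat on the tray's floor inside the rim. Work in the order of the log: largest jar first, smallest last. Keep the glass jars upright, set them down gently without dropping them, and leave the two conical flasks standing where they are.

Things in the scene. Friction and masses are not known exactly. Their poses are not given: they have to be found in the camera images.
- jar1: The smallest of four straight-sided round amber glass sample jars, closed with a white screw cap: 24 mm diameter, 60 mm tall (the cap is the top 14 mm and 3 mm narrower), about 45 g. Loose, standing upright. Origin: centre of its underside; z up its axis.
- jar2: The second-smallest of four straight-sided round amber glass sample jars, closed with a white screw cap: 36 mm diameter, 70 mm tall (the cap is the top 14 mm and 3 mm narrower), about 100 g. Loose, standing upright. Origin: centre of its underside; z up its axis.
- jar3: The second-largest of four straight-sided round amber glass sample jars, closed with a white screw cap: 48 mm diameter, 80 mm tall (the cap is the top 14 mm and 3 mm narrower), about 190 g. Loose, standing upright. Origin: centre of its underside; z up its axis.
- jar4: The largest of four straight-sided round amber glass sample jars, closed with a white screw cap: 60 mm diameter, 90 mm tall (the cap is the top 14 mm and 3 mm narrower), about 320 g. Loose, standing upright. Origin: centre of its underside; z up its axis.
- tray1: The smallest of four round, shallow stainless steel drip trays, fixed to the bench: 44 mm inside diameter, 50 mm outside, rim 14 mm above the bench, inner floor 4 mm above the bench. The smallest jar belongs in it (10 mm of play all round). Origin: centre of its underside, on the bench; z up.
- tray2: The second-smallest of four round, shallow stainless steel drip trays, fixed to the bench: 58 mm inside diameter, 64 mm outside, rim 14 mm above the bench, inner floor 4 mm above the bench. The second-smallest jar belongs in it (11 mm of play all round). Origin: centre of its underside, on the bench; z up.
- tray3: The second-largest of four round, shallow stainless steel drip trays, fixed to the bench: 72 mm inside diameter, 78 mm outside, rim 14 mm above the bench, inner floor 4 mm above the bench. The second-largest jar belongs in it (12 mm of play all round). Origin: centre of its underside, on the bench; z up.
- tray4: The largest of four round, shallow stainless steel drip trays, fixed to the bench: 86 mm inside diameter, 92 mm outside, rim 14 mm above the bench, inner floor 4 mm above the bench. The largest jar belongs in it (13 mm of play all round). Origin: centre of its underside, on the bench; z up.
- flask1: A conical amber glass flask with a narrow 22 mm neck and a dark rubber stopper, not one of the jars: 64 mm across the base, 85 mm tall. Loose, standing; to be left alone. Origin: centre of its underside; z up.
- flask2: A conical amber glass flask with a narrow 22 mm neck and a dark rubber stopper, not one of the jars: 52 mm across the base, 72 mm tall. Loose, standing; to be left alone. Origin: centre of its underside; z up.
Not all that is in view belongs to the job. What is shaped like the tray1 but pink or yellow is not meant.

How it is judged:
By the outcome, as a careful person would: the job done as asked, in the order asked, and still so for the second after the job is handed in, with the robot touching nothing.
It also fails if it takes over 120 s, if anything falls off the work surface, if the arm or the gripper's body presses on something with over 40 N, if the wrist force passes 120 N, or if a joint passes its speed limit or range.

### The arm

A 6-joint arm with a two-finger parallel gripper is mounted at the origin on the work surface. World frame = base frame: x ahead of the robot, y to its left, z up, the work surface at z = 0. Lengths are in m, angles in rad, forces in N, time in s.
With the tool pointing down it reaches from about 0.35 to 0.975 m from the base axis. Payload 7.1 kg.
Tool frame: the origin (TCP) lies midway between the tips of the shut fingers; the grasp point (between the pads) lies 19 mm behind it; z points along the fingers, y is the line along which they close (so a half turn about z gives the same grasp; the last joint's range is limited). The gripper opens to 88 mm and grips with 3 to 60 N. Pads are 20 mm wide; open, the fingers measure 115 mm over their backs; the gripper's body (75 mm by 178 mm) begins 61 mm behind the grasp point.
Start: joints at [1.262, 0.423, 1.63, -0, 1.089, -0.019], TCP at [0.179, 0.599, 0.223] pointing down, gripper open.
Joint ranges: [-3, 3], [-0.9, 2.11], [0.09, 2.58], [-1.31, 4.45], [0.11, 2.69], [-2.54, 2.54]. Speed limits (rad/s): [2.39, 2.39, 3.01, 3.14, 3.14, 3.14].

### API

Orientations are given as a unit quaternion [w, x, y, z].
In Python, from station import move_pose, movel, movej, command_gripper, wait, inverse_kinematics, read_camera, camera_info, MotionError, job_done, get_time, get_joint_pos, get_qvel, get_effort, get_tcp_pos, get_ee_rot, get_ft_force, get_ft_torque, get_grip_width, get_finger_force gives the robot as it stands. Calls block until the motion is done:
- move_pose(position, orientation): joint-space move of the TCP to a pose.
- movel(position, frame=None, v=0.15, until_force=None): straight line of the TCP; frame=None keeps the orientation; v is the mean speed in m/s. With until_force (N) it stops when the force on the tool has changed by that much, and returns True; else False.
- movej(angles): joint-space move.
- command_gripper(opening): opening from 0.0 (shut) to 1.0 (fully open); the grip force is fixed at half the most; returns when the fingers have stopped.
- wait(seconds).
- inverse_kinematics(position, orientation): joint angles nearest the present ones, or None.
- read_camera(name): name is "scene" or "top"; returns the picture (480x640x3 uint8, red, green, blue); there is no depth.
- camera_info(name): a dict with "intrinsics" (3x3 intrinsics, pixels), "T" (4x4, takes a point from camera to world coordinates). Camera axes: x right, y up, looking along -z (the intrinsics and any distortion apply to the point x, -y, -z); pixel columns grow to the right and rows downward; lengths in m; the calibration is good to about 2 mm. A picture is of the moment at which its call begins. camera_info takes no time and is no camera call.
A pose or a line that the arm cannot do raises MotionError and nothing moves.
- job_done(): hands the job in; it is judged then, once.
Readings, each from a call of its own:
- get_time(): time.
- get_joint_pos(): joint angles.
- get_qvel(): joint speeds.
- get_effort(): joint torques, N m.
- get_tcp_pos(): TCP position.
- get_ee_rot(): TCP orientation.
- get_ft_force(): force on the tool from outside, world axes, zero at the start.
- get_ft_torque(): the same for the moment, N m.
- get_grip_width(): opening from 0.0 (shut) to 1.0 (fully open).
- get_finger_force(): force on a finger pad.
Only numpy, scipy, OpenCV 4.12 (cv2) and the standard library are available. Lean on these libraries where they do the work, as an engineer would, in place of code of your own. Each camera call takes 0.05 s, during which the arm holds its last target. There are 200 camera calls.

## Working session

There is one attempt and no reset: what is moved stays moved. The work goes in short steps, each a Python script; the robot and the scene stay as the last script left them, time stands still between calls to the robot, and variables do not carry over. Pictures are saved under pics/ and viewed, at most 14 in all, crops included, and the job is handed in when it is done.

```bash
mkdir -p pics; ls; python3 - <<'E'
from station import *
import cv2
for n in("top","scene"):
    cv2.imwrite(f"pics/{n}0.png",read_camera(n)[:,:,::-1]); i=camera_info(n); print(n,i)
print(get_ee_rot(),get_time())
E
```

```text
pics
top {'intrinsics': array([[495.35729098,   0.        , 313.90201   ],
       [  0.        , 495.35729098, 239.06201625],
       [  0.        ,   0.        ,   1.        ]]), 'T': array([[-0.07756072,  0.97495793, -0.20842591,  0.30888352],
       [-0.99698584, -0.075451  ,  0.01806582,  0.01899645],
       [ 0.00188747,  0.20919888,  0.97787129,  1.0292312 ],
       [ 0.        ,  0.        ,  0.        ,  1.        ]])}
scene {'intrinsics': array([[521.3035396 ,   0.        , 321.33098869],
       [  0.        , 521.3035396 , 240.61861541],
       [  0.        ,   0.        ,   1.        ]]), 'T': array([[-0.86877846, -0.38928131,  0.3060785 ,  0.87000377],
       [ 0.49496756, -0.66365704,  0.56086223,  0.63487421],
       [-0.01520203,  0.63876396,  0.76925256,  0.88194019],
       [ 0.        ,  0.        ,  0.        ,  1.        ]])}
[-1.05592472e-04  1.44404444e-01  9.89518509e-01 -6.81882683e-04] 0.1
```

View pics/top0.png

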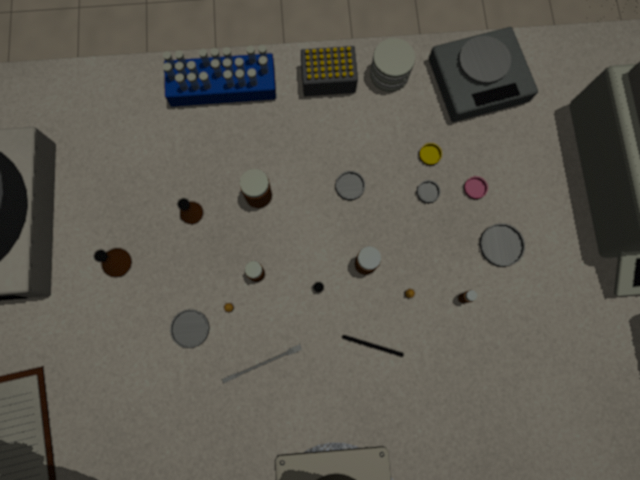

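View pics/scene0.png

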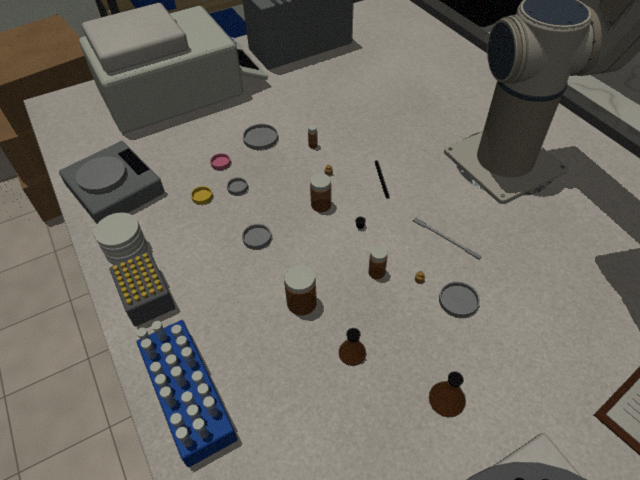

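Top view candidates:
- **Jars:** the white-capped, straight-sided ones are jar4 (255,185), jar3 (368,260), jar2 (254,271) and jar1 (468,297).
- **Flasks:** the conical ones are at (190,210) and (115,262).
- **Steel trays:** tray4 (501,245), tray3 (190,328), tray2 (350,186) and tray1 (428,192).
- **Decoys:** the yellow (430,154) and pink (475,188) trays are the same size as tray1. The grey steel one at (428,192) is the one meant.

Next I fit the known circles in both views.

```bash
cat > vis.py <<'E'
import numpy as np, cv2
from station import *
D={'jar1':(24,60),'jar2':(36,70),'jar3':(48,80),'jar4':(60,90)}
T={'tray1':50,'tray2':64,'tray3':78,'tray4':92}
a=np.linspace(0,2*np.pi,90,endpoint=False); C=np.c_[np.cos(a),np.sin(a),0*a]
def proj(P,i):
    T_=np.linalg.inv(i['T']); c=P@T_[:3,:3].T+T_[:3,3]; c=c*[1,-1,-1]
    p=c@i['intrinsics'].T; return p[:,:2]/p[:,2:]
def unproj(uv,z,i):
    d=np.linalg.solve(i['intrinsics'],[uv[0],uv[1],1])*[1,-1,-1]; d=i['T'][:3,:3]@d; o=i['T'][:3,3]
    return (o+d*(z-o[2])/d[2])[:2]
def circles(n):
    if n in D: d,h=D[n]; return [((d-3)/2e3,h/1e3)]
    return [(T[n]/2e3,.014),((T[n]-6)/2e3,.014)]
def grad(im):
    g=cv2.GaussianBlur(im.astype(np.float32),(0,0),1.0)
    return np.sqrt(sum(cv2.Sobel(g[:,:,k],5,1,0)**2+cv2.Sobel(g[:,:,k],5,0,1)**2 for k in range(3)))
def score(n,x,y,G,i):
    s=0
    for r,z in circles(n):
        p=proj(C*r+[x,y,z],i).astype(np.float32)
        v=np.minimum(cv2.remap(G,p[:,0].copy(),p[:,1].copy(),1),150); s+=v.mean()
    return s
def fit(n,x0,views,R=.02):
    best=None
    for st,r in ((.002,R),(.0005,.002)):
        c=np.arange(-r,r+1e-9,st); x0=max(((sum(score(n,x0[0]+u,x0[1]+v,G,i) for G,i in views),(x0[0]+u,x0[1]+v)) for u in c for v in c))[1]
    return np.array(x0)
E
python3 - <<'E'
from vis import *
px={'jar4':(255,183),'jar3':(369,258),'jar2':(254,270),'jar1':(469,296),'tray4':(501,245),'tray3':(190,328),'tray2':(350,186),'tray1':(428,191.5)}
im={n:read_camera(n) for n in('top','scene')}; I={n:camera_info(n) for n in im}; V={n:(grad(im[n]),I[n]) for n in im}
out={}; ov={n:cv2.resize(im[n][:,:,::-1],None,fx=3,fy=3,interpolation=cv2.INTER_CUBIC)*1 for n in im}
for n,p in px.items():
    g=unproj(p,circles(n)[0][1],I['top'])
    f=[fit(n,g,[V['top']]),fit(n,g,[V['scene']]),fit(n,g,list(V.values()))]
    print(n,g.round(3),*[q.round(4) for q in f],'r',np.hypot(*f[2]).round(3)); out[n]=f[2].tolist()
    for k in ov:
        zs=circles(n)+([(D[n][0]/2e3,0)] if n in D else [])
        for r,z in zs: cv2.polylines(ov[k],[(proj(C*r+[*f[2],z],I[k])*3+1).astype(int)],True,(0,255,0),1)
for n,p in {'flask1':(117,263),'flask2':(191,212)}.items(): print(n,unproj(p,0,I['top']).round(3))
import json; json.dump(out,open('obj.json','w'))
cv2.imwrite('pics/ovt.png',cv2.resize(ov['top'][420:1020,480:1620],(800,421)))
cv2.imwrite('pics/ovt2.png',ov['top'][420:1020,1000:1600])
cv2.imwrite('pics/ovs.png',cv2.resize(ov['scene'][330:1000,600:1500],(800,596)))
E
```

```text
jar4 [0.632 0.109] [0.6097 0.1045] [0.6382 0.1225] [0.6327 0.114 ] r 0.643
jar3 [ 0.465 -0.102] [ 0.4489 -0.0804] [ 0.4669 -0.0989] [ 0.4659 -0.1004] r 0.477
jar2 [0.461 0.123] [0.4502 0.1173] [0.4822 0.1448] [0.4617 0.1263] r 0.479
jar1 [ 0.379 -0.292] [ 0.3761 -0.2802] [ 0.3881 -0.2822] [ 0.3796 -0.2802] r 0.472
tray4 [ 0.482 -0.389] [ 0.4844 -0.3935] [ 0.4839 -0.392 ] [ 0.4844 -0.3935] r 0.624
tray3 [0.362 0.264] [0.3616 0.2667] [0.3621 0.2662] [0.3621 0.2662] r 0.449
tray2 [ 0.635 -0.086] [ 0.6404 -0.087 ] [ 0.6389 -0.0855] [ 0.6399 -0.087 ] r 0.646
tray1 [ 0.61  -0.251] [ 0.6127 -0.2534] [ 0.6107 -0.2524] [ 0.6127 -0.2534] r 0.663
flask1 [0.509 0.417]
flask2 [0.608 0.259]
```

View pics/ovt.png

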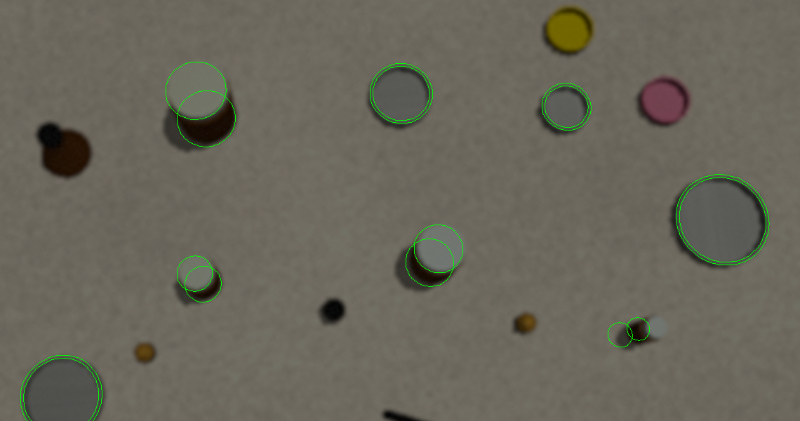

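View pics/ovs.png

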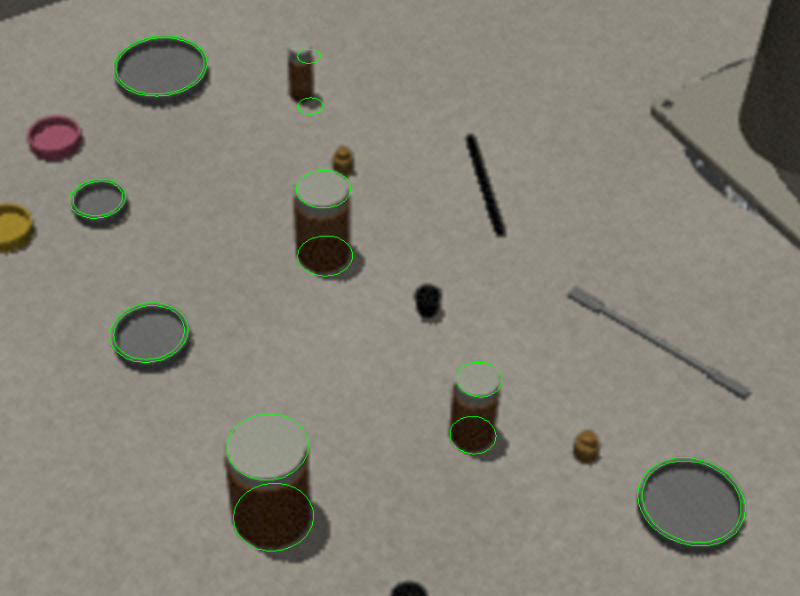

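View pics/ovt2.png

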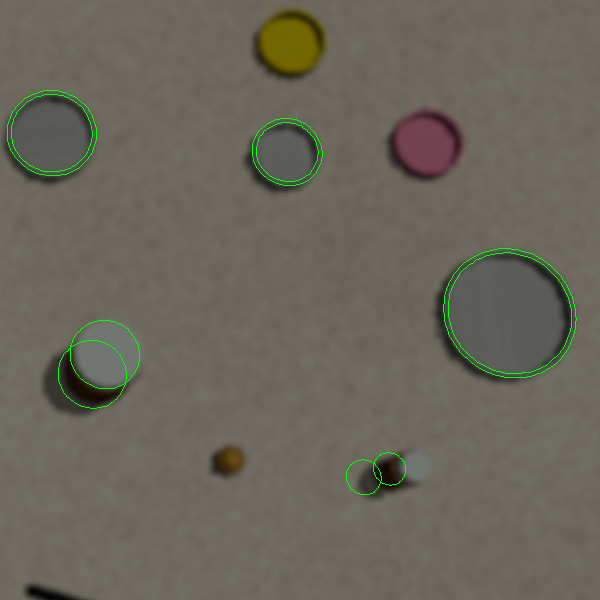

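Trays fit within about 2 mm in both views, and tray1 is confirmed as the grey one. The gradient fit for the jar caps is weak and got jar1 wrong: its cap is really at crop (657,327), and the fit put it at (638,328). I'll refit the jars on the brown body silhouette in both views.

```bash
cat >> vis.py <<'E'
def bodymask(im):
    f=cv2.GaussianBlur(im,(0,0),.6).astype(float); return (f.max(2)-f.min(2))/(f.max(2)+1)>.4
def sil(n,x,y,i,uv0,zb=0,W=60,S=4):
    d,h=D[n]; h=h/1e3; out=[]
    for r,z0,z1 in ((d/2e3,0,h-.014),((d-3)/2e3,h-.014,h)):
        p=np.vstack([proj(C*r+[x,y,z+zb],i) for z in(z0,z1)]); p=((p-uv0+.5)*S).astype(np.float32)
        m=np.zeros((W*S,W*S),np.uint8); cv2.fillConvexPoly(m,cv2.convexHull(p).astype(int),1); out.append(m)
    m=(out[0]&(1-out[1])).astype(np.float32); return cv2.resize(m,(W,W),interpolation=cv2.INTER_AREA)
def jfit(n,x0,views,zb=0):
    from scipy.optimize import minimize
    W=60; tot=[]
    for m,i in views:
        u=np.round(proj(np.array([[*x0,.03]]),i)[0]-W/2).astype(int); tot.append((m[u[1]:u[1]+W,u[0]:u[0]+W].astype(float),i,u))
    def cost(x):
        s=0
        for m,i,u in tot:
            q=sil(n,x[0]/100,x[1]/100,i,u,zb); s-=np.minimum(m,q).sum()/np.maximum(m,q).sum()
        return s
    x0=np.array(x0)*100
    g=min((cost(x0+[u,v]),u,v) for u in np.arange(-2,2.1,.4) for v in np.arange(-2,2.1,.4)); x1=x0+g[1:]
    r=minimize(cost,x1,method='Nelder-Mead',options={'initial_simplex':[x1,x1+[.4,0],x1+[0,.4]]}); return r.x/100,-r.fun/len(tot)
E
python3 - <<'E'
from vis import *
import json
o=json.load(open('obj.json')); I={n:camera_info(n) for n in('top','scene')}
o['jar1']=unproj((469,296),.06,I['top']).tolist()
im={n:cv2.imread(f'pics/{n}0.png')[:,:,::-1] for n in I}; V=[(bodymask(im[n]),I[n]) for n in I]
ov={n:cv2.resize(im[n][:,:,::-1],None,fx=3,fy=3) for n in im}
for n in D:
    f=[jfit(n,o[n],V[:1]),jfit(n,o[n],V[1:]),jfit(n,o[n],V)]
    print(n,*[(q[0].round(4),round(q[1],2)) for q in f]); o[n]=f[2][0].tolist()
    for k in ov:
        for r,z in circles(n)+[(D[n][0]/2e3,0),(D[n][0]/2e3,D[n][1]/1e3-.014)]: cv2.polylines(ov[k],[(proj(C*r+[*o[n],z],I[k])*3+1).astype(int)],True,(0,255,0),1)
json.dump(o,open('obj.json','w'))
s=np.vstack([cv2.resize(ov['top'][450:960,690:1490],(800,510))[:, :],]); 
cv2.imwrite('pics/j.png',np.hstack([cv2.resize(ov['top'][450:960,690:1490],(400,255)).repeat(1,0), cv2.resize(ov['scene'][360:960,840:1240],(400,600))[:255]]) if 0 else cv2.resize(np.hstack([ov['top'][450:960,690:1490],ov['scene'][360:870,830:1230]]),(800,340)))
E
```

```text
jar1 (array([ 0.3787, -0.3007]), np.float64(0.54)) (array([ 0.3795, -0.3007]), np.float64(0.65)) (array([ 0.3792, -0.3006]), np.float64(0.6))
jar2 (array([0.4637, 0.1266]), np.float64(0.41)) (array([0.4609, 0.1234]), np.float64(0.8)) (array([0.464 , 0.1244]), np.float64(0.57))
jar3 (array([ 0.4688, -0.1026]), np.float64(0.57)) (array([ 0.4647, -0.1054]), np.float64(0.74)) (array([ 0.4672, -0.1044]), np.float64(0.65))
jar4 (array([0.6365, 0.1136]), np.float64(0.76)) (array([0.6321, 0.1104]), np.float64(0.86)) (array([0.6355, 0.1114]), np.float64(0.77))
```

View pics/j.png

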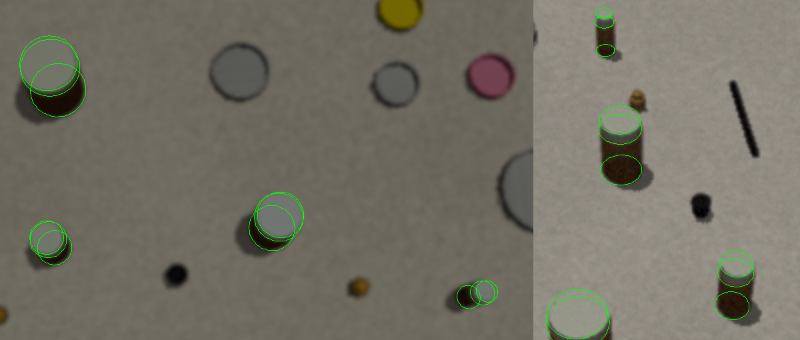

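Each jar's two single-view fits agree within about 4 mm, and the outlines sit on the jars. Starting with jar4.

```bash
cat > rob.py <<'E'
from vis import *
import json
O=json.load(open('obj.json')); G={'jar4':.032,'jar3':.025,'jar2':.019,'jar1':.015}; UP=.25
def q(x,y): a=(np.arctan2(y,x)+np.pi/2)/2; return [0,np.cos(a),np.sin(a),0]
def pick(n):
    x,y=O[n]; d=D[n][0]/1e3
    p=get_tcp_pos(); 
    if p[2]<UP-.01: movel([p[0],p[1],UP],v=.2)
    move_pose([x,y,UP],q(x,y)); command_gripper(min(1,(d+.028)/.088))
    movel([x,y,.11],v=.2)
    if movel([x,y,G[n]],v=.06,until_force=5): print('HIT going down',get_tcp_pos()); return False
    command_gripper(0); w=get_grip_width()*.088; print(n,'width',round(w,4),'force',np.round(get_finger_force(),1),'t',get_time())
    if abs(w-d)>.006: return False
    f0=get_ft_force(); movel([x,y,G[n]+.03],v=.05); movel([x,y,UP],v=.2); print('lift',np.round(get_ft_force()-f0,2),get_grip_width()*.088); return True
def place(n):
    x,y=O['tray'+n[3]]; z=G[n]+.004
    move_pose([x,y,UP],q(x,y)); movel([x,y,z+.03],v=.15); wait(.2); movel([x,y,z+.008],v=.04)
    h=movel([x,y,z-.003],v=.012,until_force=2); p=get_tcp_pos(); print('touch',h,'dz mm',round((p[2]-z)*1e3,1),'dF',get_ft_force())
    return h
def release(n):
    x,y=get_tcp_pos()[:2]; d=D[n][0]/1e3
    command_gripper(min(1,(d+.024)/.088)); movel([x,y,.12],v=.1); movel([x,y,UP],v=.2); print('t',get_time())
E
python3 - <<'E'
from rob import *
if pick('jar4'):
    cv2.imwrite('pics/h4.png',read_camera('scene')[:,:,::-1])
    if place('jar4'): release('jar4')
E
```

```text
jar4 width 0.0593 force 30.0 t 5.9333
lift [-1.   -0.37 -5.74] 0.059006209518487326
touch True dz mm 0.1 dF [-0.32983653  1.47073176  4.73369159]
t 15.0667
```

Jar4 touched down at the expected height. Next is jar3, then a picture to check both.

```bash
python3 - <<'E'
from rob import *
if pick('jar3') and place('jar3'): release('jar3')
I={n:camera_info(n) for n in('top','scene')}
for n in I: cv2.imwrite(f'pics/c_{n}.png',read_camera(n)[:,:,::-1])
E
```

```text
jar3 width 0.0472 force 30.0 t 19.5333
lift [ 0.25 -1.08 -2.75] 0.04721531551601372
touch True dz mm 0.1 dF [ 0.36590258 -0.47670443  5.0743156 ]
t 28.2833
```

View pics/c_scene.png

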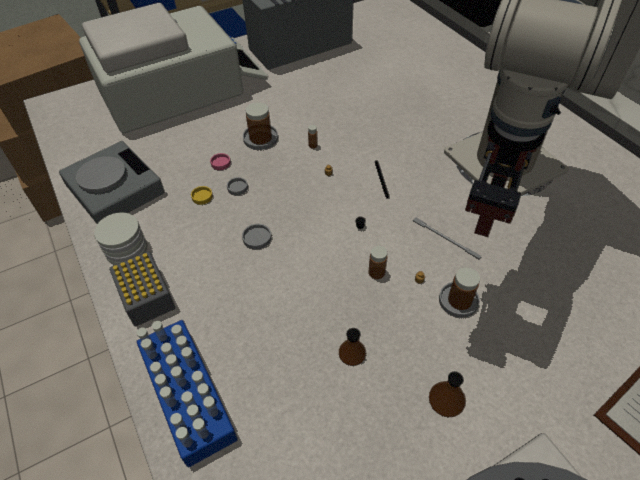

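Jar4 (258,125) and jar3 (463,290) stand upright inside their trays, and the flasks at (352,347) and (447,395) haven't moved. Next are jar2 and jar1.

```bash
python3 - <<'E'
from rob import *
if pick('jar2') and place('jar2'):
    release('jar2')
    if pick('jar1') and place('jar1'):
        release('jar1'); move_pose([.36,.05,.3],q(.36,.05)); wait(.5)
for n in('top','scene'): cv2.imwrite(f'pics/f_{n}.png',read_camera(n)[:,:,::-1])
im=cv2.imread('pics/f_scene.png'); cv2.imwrite('pics/f.png',cv2.resize(im[90:330,200:520],(800,600),interpolation=2))
E
```

```text
jar2 width 0.0357 force 30.0 t 32.5667
lift [-0.03  1.79 -1.96] 0.03602845432047282
touch True dz mm 0.1 dF [-0.26534289 -0.03706365  4.90563323]
t 41.0833
jar1 width 0.0234 force 30.0 t 45.875
lift [-0.3   0.45  0.33] 0.023451246711054755
touch True dz mm 0.0 dF [-1.40102879  0.27690127  4.59953282]
t 54.35
```

View pics/f.png

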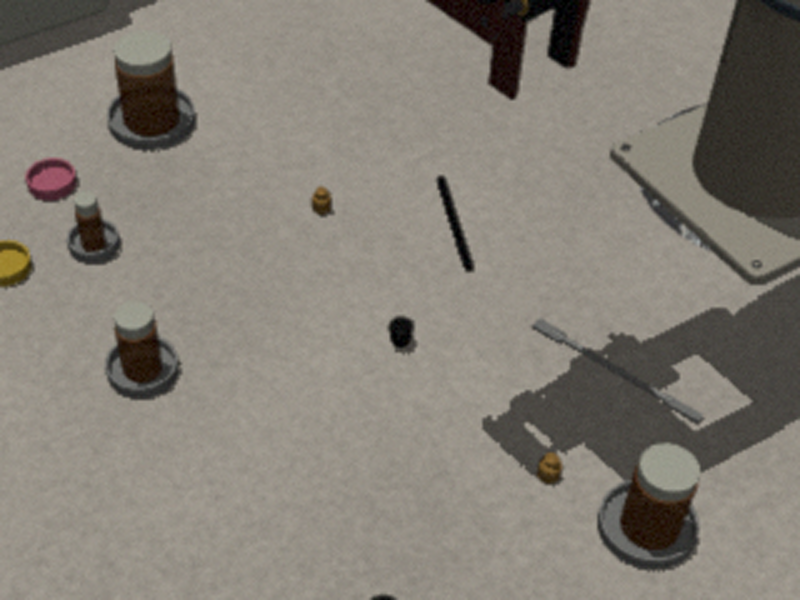

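View pics/f_top.png

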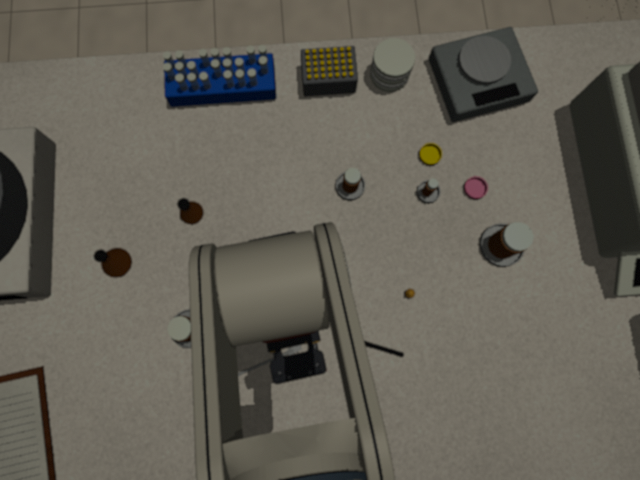

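All four jars stand upright inside their trays: jar4 (150,100), jar1 (90,230), jar2 (140,345) and jar3 (655,500) in the crop. In the top view the flasks at (190,210) and (115,262) are unmoved, and the robot is clear of everything.

```bash
python3 -c "
from station import *
print(job_done(),get_time())"
```

```text
the job is handed in; nothing more can be done
the job is handed in; nothing more can be done
```

All four jars stand upright in their matching trays, placed largest to smallest in about 55 s, with both flasks left where they were; the job is handed in, though the hand-in call returned no verdict.

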